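# Slide the milk pan aside and tilt out the game bin

## Robot

A 6-joint arm with a two-finger parallel gripper is mounted at the origin on the work surface. World frame = base frame: x ahead of the robot, y to its left, z up, the work surface at z = 0. Lengths are in m, angles in rad, forces in N, time in s.
With the tool pointing down it reaches from about 0.35 to 0.85 m from the base axis. Payload 8.1 kg.
Tool frame: the origin (TCP) lies at the centre of the arm's flange, where the gripper is bolted on; the fingertips stand 186 mm ahead of it and the grasp point (between the pads) lies 167 mm ahead of it; z points along the fingers, y is the direction in which the jaws open and shut (so a half turn about z gives the same grasp; the last joint's range is limited). The gripper opens to 93 mm and grips with 3 to 60 N. Pads are 15 mm wide; open, the fingers measure 128 mm over their backs; the gripper's body (75 mm by 188 mm) begins 65 mm behind the grasp point.
Start: joints at [-1.316, 0.13, 1.488, -0, 1.523, -0.085], TCP at [0.2, -0.566, 0.405] pointing down, gripper open.
Joint ranges: [-2.96, 2.96], [-0.89, 2.26], [0.02, 2.5], [-1.34, 4.48], [0, 2.73], [-2.66, 2.66]. Speed limits (rad/s): [2.39, 2.39, 2.79, 3.14, 3.14, 3.14].

## Interface

Orientations are given as a rotation vector (axis times angle).
In Python, from plant import robot, viewer, order gives the robot as it stands.
- The arm moves only by the tool apply_moves, never from a script. Its argument "deltas" is a list of rows, each a list of 3 entries, a list of its own where there are three numbers: the finger opening in mm, from 0 to 93, then the shift along the tool's x, y, z in mm, then the turn about the tool's z in rad. In form: [[grip, [dx, dy, dz], yaw], ...]. A call has 1 to 5 rows; each row shifts and turns the commanded pose from where the row before left it, along the tool's axes as they then stand; what a row does not reach is not made up. A row lasts 1/8 s, in which the tool goes at most 62.5 mm and 10.7 degrees, less where a joint would pass 70% of its speed; a pose out of reach is approached as far as the arm can. A call is refused whole if a number of a shift passes 62.5 or a number of a turn 0.188, either way. A call with a gripper value outside its range is refused whole. The fingers move at their own pace and stop on an object; "grip_force" is the grip in N (left out, the last holds). Time passes only in rows, so rows that do not move let the fingers close. It gives the time, the measured TCP pose, the force and the opening at its end, in the units of the state.
- robot.read_state(): the state, without advancing time (a new reading comes with each control period).
- viewer.read_camera(name): name is "scene" or "side" or "wrist"; returns the picture (480x640x3 uint8, blue, green, red); there is no depth.
- viewer.get_calibration(name): a dict with "fx", "fy", "cx", "cy" (pixels), "R" (3x3) and "t" (3): a world point X has camera coordinates R X + t. Camera axes: x right, y down, z forward; pixel columns grow to the right and rows downward; lengths in m; the calibration is good to about 2 mm. A picture is of the moment at which its call begins: read the wrist's pose just before it. get_calibration takes no time and is no camera call; for the wrist camera it gives the pose at the moment of the call.
- order.close_job(): hands the job in, once; it reports no verdict.
The state is a dict: "t": time; "q": joint angles; "dq": joint speeds; "joint_torque": joint torques, N m; "tool_pos": TCP position; "orientation": TCP orientation; "force": force on the tool from outside, world axes, zero at the start; "wrist_torque": the same for the moment, N m; "opening": finger opening in m.
Only numpy, scipy, OpenCV 4.12 (cv2) and the standard library are available. Lean on these libraries where they do the work, as an engineer would, in place of code of your own. Each camera call takes 0.05 s, during which the arm holds its last target. There are 200 camera calls.

## Task

The red pan on the warming plate stands in the way of the game organiser's blue front bin. Slide the pan along the plate, without lifting or tipping it, until it stands centred on the green ring; then tilt the bin out all the way and leave it open. Leave the glass cup, the strainer rest, the peg board and the dice tray where they are.

Things in the scene. Friction and masses are not known exactly. Their poses are not given: they have to be found in the camera images.
- plate: Black warming plate, fixed to the table: 150 mm (x) by 530 mm (y), 12 mm thick, its smooth top 12 mm above the table. Origin: centre of its underside, on the table; its y axis runs along its length, x points from its front long edge to the organiser. An orange ring is printed at its middle, a green and a yellow one on either side.
- ring_green: Green ring printed on the plate, 148 mm outer and 132 mm inner diameter, no height; 170 to 185 mm to one side or the other of the orange ring at the middle. Origin: its centre, on the plate's top.
- ring_yellow: Yellow ring of the same size printed on the other side of the plate; not to be used.
- pan: Low red lidded pan, loose, 0.35 to 0.7 kg; it starts on the middle (orange) ring. Upright round wall, 120 mm diameter and 55 mm high, flat lid to 61 mm, black lid knob of 22 mm diameter at the centre to 76 mm. A straight black handle, 16 mm wide and 12 mm thick, 36 to 48 mm above the pan's foot, reaches along the pan's -x axis (roughly away from the organiser) from the wall to 120 mm from the centre. Origin: centre of its underside; z up. The lid is part of the pan.
- organiser: White plastic game organiser, fixed to the table 20 to 30 mm behind the middle of the plate's rear edge: 175 mm wide (y), 130 mm deep (x) and 100 mm high, with its lid leaf folded flat onto the table behind it. Origin: on the table under the middle of its front edge; x points from the front to the rear, z up. The front 60 mm is the bay of the tilt-out bin, open above; a wall 100 mm high stands behind the bay, its near face 64 mm behind the front edge.
- bin (a joint): Angle of the blue tilt-out front bin, rad: 0 shut (front upright), 1.0 fully out, at its stop. The bin is hinged along its lower front edge and its top swings to the organiser's -x. It starts at 0 to 0.05. Stiff hinge: it stays where it is left; about 1.5 N at the tab moves it. The bin is 150 mm wide, its front panel 5 mm thick and reaching 80 mm above the hinge, open at the top, with a back wall only 40 mm high and 50 mm behind the front.
- bin_tab (a point): Middle of the top edge of the bin's orange tab, which stands up from the middle of the front panel: 60 mm wide, 10 mm thick, from 80 to 112 mm above the hinge. When shut its top is 130 mm above the table. About 50 mm of free space lies behind it, so it can be hooked from behind or pinched from above. Axes: those of the organiser, tilting with the bin.
- bin_hinge (a point): Middle of the bin's hinge line, 18 mm above the table and 4 mm behind the organiser's front edge; the hinge line runs along the organiser's y axis, and the tab's mid-plane passes through it.
- cup: Empty glass cup, 62 mm across, 85 mm high, standing on the table behind the plate beside the organiser; leave alone. Origin: centre of its underside.
- strainer: Steel tea strainer on its drip rest, 76 mm across, 40 mm high, with a thin handle out to 85 mm along its +x; on the table behind the plate on the organiser's other side; leave alone. Origin: centre of its underside.
- pegboard: Beechwood peg board, 120 mm square and 18 mm thick, with wooden pegs to 46 mm high, on the table off one end of the plate; leave alone. Origin: centre of its underside.
- dicetray: Dark wooden tray, 120 mm square, 22 mm high, with five blue dice, on the table off the other end of the plate; leave alone. Origin: centre of its underside.
There are look-alikes about, which are no part of the job. What is shaped like the pan but pink is not meant.

How it is judged:
By the outcome, as a careful person would: the job done as asked, in the order asked, and still so for the second after the job is handed in, with the robot touching nothing.
It also fails if it takes over 58 s, if anything falls off the work surface, if the arm or the gripper's body presses on something with over 40 N, if the wrist force passes 120 N, or if a joint passes its speed limit or range.

## Working session

There is one attempt and no reset: what is moved stays moved. The work goes in short steps, Python scripts to look and compute and a tool call to move; the robot and the scene stay as the last step left them, time stands still between calls to the robot, and variables do not carry over. Pictures are saved under pics/ and viewed, about 8 in all and at most 12, crops included, and the job is handed in when it is done.

Besides the shell and the picture viewer there is one more tool, called after ">>>" by a JSON object that holds its "name" and its "arguments". apply_moves: Moves the arm, as the interface text tells. Its arguments: {"type":"object","properties":{"deltas":{"type":"array"},"grip_force":{"type":"number"}},"required":["deltas"]}

```bash
mkdir -p pics; cat > h.py <<'E'
import numpy as np, cv2
from plant import robot, viewer, order
def snap(n,f):
    im=viewer.read_camera(n); cv2.imwrite('pics/'+f,im); return im
def back(c,u,v,z):
    d=np.array([(u-c['cx'])/c['fx'],(v-c['cy'])/c['fy'],1.]); R=np.array(c['R']);t=np.array(c['t'])
    o=-R.T@t; d=R.T@d; return o+d*(z-o[2])/d[2]
def proj(c,X):
    p=np.array(c['R'])@np.array(X,float)+np.array(c['t']); return c['fx']*p[0]/p[2]+c['cx'],c['fy']*p[1]/p[2]+c['cy']
E
python3 - <<'E'
from h import *
for n in('scene','side'):
    snap(n,n+'0.png'); c=viewer.get_calibration(n); print(n,c['fx'],-np.array(c['R']).T@np.array(c['t']),np.array(c['R'])[2])
    np.savez('cal_'+n,**c)
s=robot.read_state(); print(s)
E
```

```text
scene 608.4284663927198 [ 1.67411025 -0.33547888  1.32769962] [-0.67140543  0.20613682 -0.71184434]
side 508.6231810415353 [-0.02239611  0.90973209  0.84564482] [ 0.41069179 -0.70854721 -0.57384067]
{'t': 0.1, 'q': array([-1.31639411e+00,  1.31069453e-01,  1.48912790e+00,  1.43053716e-05,
        1.52299267e+00, -8.53986962e-02]), 'dq': array([-5.66106525e-05, -2.18052918e-03, -3.94452801e-03,  7.15280819e-04,
       -1.83173847e-04,  6.77909958e-04]), 'joint_torque': array([ 5.66575836e-04, -5.61342430e+01, -4.93094444e+01,  7.70346215e-02,
        2.91812432e-02, -6.35149490e-05]), 'tool_pos': array([ 0.19995506, -0.56549569,  0.4038251 ]), 'orientation': array([-3.09478900e+00, -5.30923394e-01,  1.89314247e-04]), 'force': array([ 0.57907795, -0.07482497,  0.36478019]), 'wrist_torque': array([ 0.00574242, -0.03274756, -0.03735454]), 'opening': 0.09303032462875263}
```

View pics/scene0.png

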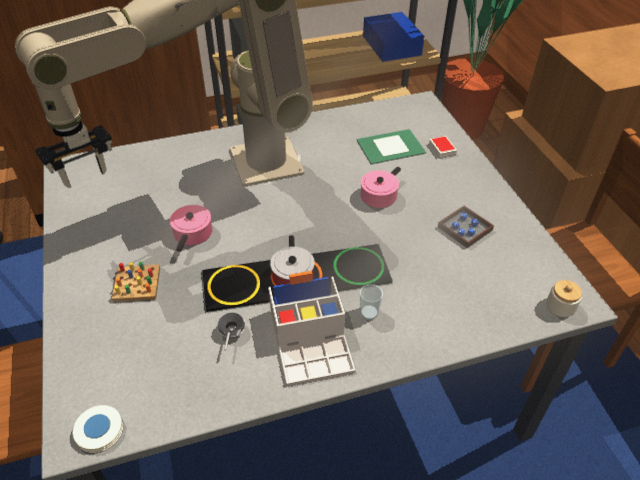

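View pics/side0.png

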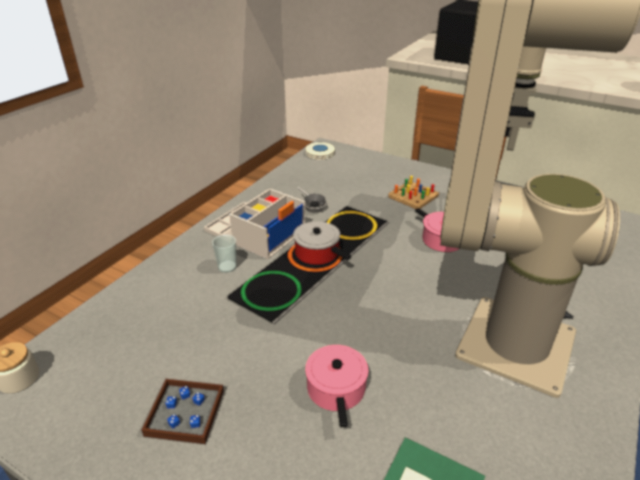

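The red pan with the grey lid is at scene (292,265) and side (317,245), on the orange ring. The look-alikes are pink pans at scene (191,225) and (380,190). The green ring is at scene (359,266), yellow at (234,285), and the bin with its orange tab at (301,281). I'll measure the rings by colour and check the choice in a close crop.

```bash
python3 - <<'E'
from h import *
im={n:cv2.imread(f'pics/{n}0.png') for n in('scene','side')}
cal={n:dict(np.load(f'cal_{n}.npz')) for n in im}
box={'scene':(195,235,400,330),'side':(225,185,390,320)}
for n in im:
    hsv=cv2.cvtColor(im[n],cv2.COLOR_BGR2HSV); x0,y0,x1,y1=box[n]
    for col,(a,b) in {'green':(50,85),'yellow':(22,34)}.items():
        m=cv2.inRange(hsv,(a,110,60),(b,255,255)); mm=np.zeros_like(m); mm[y0:y1,x0:x1]=m[y0:y1,x0:x1]
        k,lab,st,_=cv2.connectedComponentsWithStats(mm); i=1+np.argmax(st[1:,2])
        v,u=np.where(lab==i)
        P=np.array([back(cal[n],uu,vv,.012)[:2] for uu,vv in zip(u,v)])
        A=np.c_[2*P,np.ones(len(P))]; s=np.linalg.lstsq(A,(P**2).sum(1),rcond=None)[0]
        print(n,col,s[:2],'r',np.sqrt(s[2]+s[:2]@s[:2]),len(P))
a=cv2.resize(im['scene'][225:345,195:405],None,fx=3.8,fy=3.8,interpolation=cv2.INTER_CUBIC)
cv2.imwrite('pics/c1.png',a)
b=cv2.resize(im['side'][180:320,205:395],None,fx=4,fy=4,interpolation=cv2.INTER_CUBIC)
cv2.imwrite('pics/c2.png',b)
E
```

```text
scene green [0.57178014 0.13574855] r 0.06834535641164526 58
scene yellow [ 0.5350489  -0.22592145] r 0.06984677642622893 448
side green [0.56995579 0.13619174] r 0.06989214169204226 621
side yellow [ 0.53231999 -0.22765827] r 0.06980921067440381 350
```

View pics/c1.png

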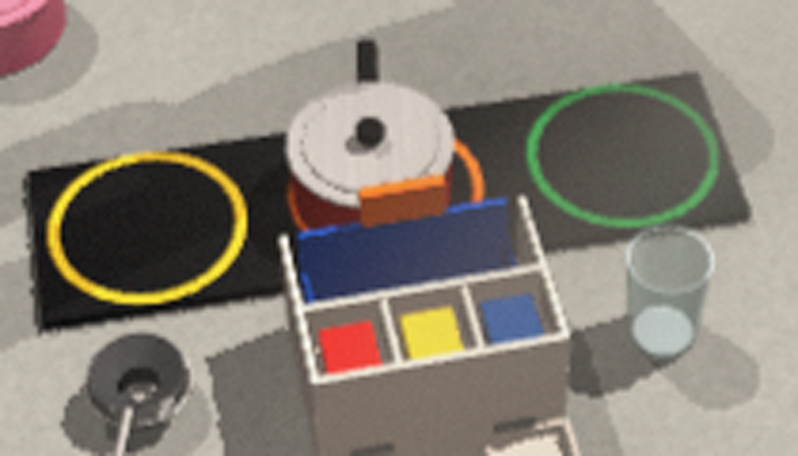

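View pics/c2.png

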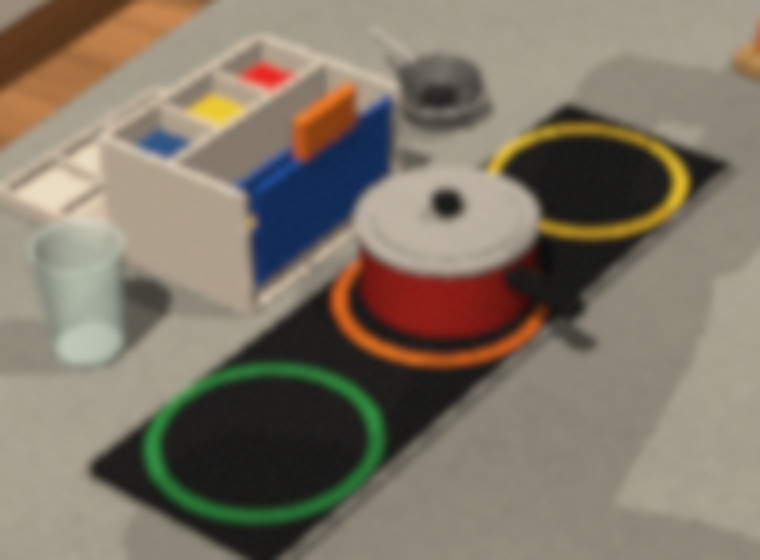

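The crops confirm it: the deep-red pan with the grey lid is on the orange ring, with its knob at scene (292.4,259.2) and side (316.8,230.8). The green ring is clear and lies nearest the cup. I'll triangulate the knob, the handle and the organiser.

```bash
python3 - <<'E'
from h import *
cal={n:dict(np.load(f'cal_{n}.npz')) for n in('scene','side')}
S=lambda u,v:(195+u/3.8,225+v/3.8); D=lambda u,v:(205+u/4,180+v/4)
def tri(a,b):
    Ps=[]
    for n in('scene','side'):
        c=cal[n]; K=np.array([[c['fx'],0,c['cx']],[0,c['fy'],c['cy']],[0,0,1]]); Ps.append(K@np.c_[c['R'],c['t']])
    X=cv2.triangulatePoints(Ps[0],Ps[1],np.array(a,float),np.array(b,float))[:,0]; return X[:3]/X[3]
print('knob',tri(S(370,130),D(447,203)), back(cal['scene'],*S(370,130),.083), back(cal['side'],*D(447,203),.083))
print('handletip scene',back(cal['scene'],*S(367,43),.056),'side',back(cal['side'],*D(575,300),.056))
for n,p in dict(fl=(283,237),fr=(521,200),rl=(315,382),rr=(567,335)).items(): print(n,back(cal['scene'],*S(*p),.1))
print('side rear corners',back(cal['side'],*D(105,140),.1),back(cal['side'],*D(265,37),.1),'far front',back(cal['side'],*D(395,88),.1))
for n,p in dict(tabL=(360,190),tabR=(446,177)).items(): print(n,back(cal['scene'],*S(*p),.13))
for n,p in dict(near=(297,118),far=(352,86)).items(): print('side',n,back(cal['side'],*D(*p),.13))
E
```

```text
knob [ 0.5530186  -0.05668014  0.08036243] [ 0.55690009 -0.05635285  0.083     ] [ 0.55033276 -0.05597939  0.083     ]
handletip scene [ 0.44349371 -0.02756667  0.056     ] side [ 0.44256552 -0.03596444  0.056     ]
fl [ 0.65123367 -0.14500599  0.1       ]
fr [0.66809597 0.02289908 0.1       ]
rl [ 0.77747501 -0.15546186  0.1       ]
rr [0.79004261 0.01465469 0.1       ]
side rear corners [0.77788409 0.01766472 0.1       ] [ 0.76491607 -0.15456727  0.1       ] far front [ 0.64341586 -0.1409887   0.1       ]
tabL [ 0.6511006  -0.08870811  0.13      ]
tabR [ 0.65729447 -0.02872899  0.13      ]
side near [ 0.65253165 -0.032718    0.13      ]
side far [ 0.64335574 -0.08611056  0.13      ]
```

>>> {"name": "apply_moves", "arguments": {"deltas": [[93,[10,-20,0],0.15],[93,[20,-35,0],0.15],[93,[20,-40,0],0.14],[93,[22,-40,0],0],[93,[22,-40,0],0]], "grip_force": 15}}

```text
t: 0.72
tool_pos: [0.2864, -0.388, 0.4044]
orientation: [-3.137, 0.158, 0.0]
force: [1.1, 0.0, -0.7]
opening: 0.0931
```

>>> {"name": "apply_moves", "arguments": {"deltas": [[93,[22,-40,0],0],[93,[22,-40,0],0],[93,[22,-40,0],0],[93,[22,-40,0],0],[93,[22,-40,0],0]]}}

```text
t: 1.35
tool_pos: [0.4159, -0.2, 0.4045]
orientation: [-3.138, 0.157, 0.0]
force: [0.2, 0.1, -0.7]
opening: 0.093
```

```bash
cat >> h.py <<'E'
from scipy.spatial.transform import Rotation as Ro
def rel(p):
    s=robot.read_state(); R=Ro.from_rotvec(s['orientation']).as_matrix()
    return 1000*R.T@(np.array(p)-s['tool_pos'])
E
python3 - <<'E'
from h import *
s=robot.read_state(); print(s['t'],s['tool_pos'],Ro.from_rotvec(s['orientation']).as_matrix().round(3),s['q'])
print(rel([.553,-.056,.405]))
E
```

```text
1.35 [ 0.41594092 -0.1999863   0.40446143] [[ 0.995 -0.1   -0.   ]
 [-0.1   -0.995  0.   ]
 [-0.    -0.    -1.   ]] [-5.59330278e-01 -2.52935120e-01  1.85639073e+00 -2.35739392e-05
  1.53842413e+00  1.11176345e+00]
[ 121.9530054  -156.98628165   -0.5545751 ]
```

>>> {"name": "apply_moves", "arguments": {"deltas": [[93,[30,-40,0],0],[93,[30,-40,0],0],[93,[30,-40,0],0],[93,[32,-37,0],0],[93,[0,0,0],0]]}}

```text
t: 1.98
tool_pos: [0.5538, -0.055, 0.4036]
orientation: [-3.137, 0.152, 0.002]
force: [0.6, 0.0, -0.7]
opening: 0.0928
```

```bash
python3 - <<'E'
from h import *
s=robot.read_state(); c=viewer.get_calibration('wrist'); np.savez('cal_w1',**c); im=snap('wrist','w1.png')
print(s['tool_pos'],s['force'],-np.array(c['R']).T@np.array(c['t']),np.array(c['R'])[2])
E
```

```text
[ 0.55380443 -0.05501921  0.40361971] [ 0.60735266  0.02550544 -0.70559486] [ 0.62378633 -0.06104312  0.38449347] [-0.25341699  0.02537389 -0.9670243 ]
```

View pics/w1.png

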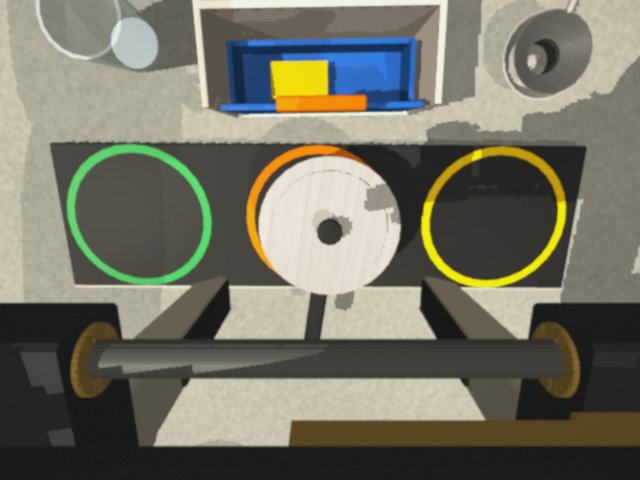

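The wrist view shows the knob at (330,231), the green ring around (140,214), and the tab with its top edge from (277,96) to (367,96). The bin is blue with a yellow item inside.

```bash
python3 - <<'E'
from h import *
c=dict(np.load('cal_w1.npz')); im=cv2.imread('pics/w1.png'); hsv=cv2.cvtColor(im,cv2.COLOR_BGR2HSV)
for n,(a,b),x0,x1 in(('green',(50,85),55,225),('yellow',(22,34),410,575)):
    m=cv2.inRange(hsv,(a,100,60),(b,255,255)); m[:,:x0]=0;m[:,x1:]=0;m[:135]=0;m[290:]=0
    v,u=np.where(m>0); P=np.array([back(c,uu,vv,.012)[:2] for uu,vv in zip(u,v)])
    s=np.linalg.lstsq(np.c_[2*P,np.ones(len(P))],(P**2).sum(1),rcond=None)[0]; print(n,s[:2],np.sqrt(s[2]+s[:2]@s[:2]))
print('knob',back(c,330,231,.086),back(c,330,231,.083))
# lid ellipse: grey region edge
for q in((259,224),(401,224),(328,155),(330,296)): print('lid',back(c,*q,.073))
print('tab front', back(c,277,110,.13),back(c,367,110,.13),'top rear',back(c,277,97,.13),back(c,367,96,.13))
print('plate rear',back(c,52,143,.012),back(c,586,147,.012))
print('org front low',back(c,200,108,.1),back(c,440,105,.1))
print('handle tip',back(c,315,340,.06))
E
```

```text
green [0.57030973 0.13775447] 0.0702604540098607
yellow [ 0.53322254 -0.22693396] 0.07021249704838772
knob [ 0.55462033 -0.05847318  0.086     ] [ 0.55392518 -0.05844735  0.083     ]
lid [0.56368483 0.002562   0.073     ]
lid [ 0.55197593 -0.1203973   0.073     ]
lid [ 0.61614808 -0.06262154  0.073     ]
lid [ 0.4907243  -0.05277141  0.073     ]
tab front [ 0.64939921 -0.03162544  0.13      ] [ 0.64376905 -0.09052257  0.13      ] top rear [ 0.65734045 -0.03265131  0.13      ] [ 0.65236457 -0.09108889  0.13      ]
plate rear [0.65191498 0.20646526 0.012     ] [ 0.59813319 -0.31671536  0.012     ]
org front low [0.65917492 0.02794974 0.1       ] [ 0.64449011 -0.14742642  0.1       ]
handle tip [ 0.4400079  -0.03340256  0.06      ]
```

>>> {"name": "apply_moves", "arguments": {"deltas": [[60,[0,3,30],0],[50,[0,0,40],0],[45,[0,0,40],0],[45,[0,0,20],0],[45,[0,0,0],0]]}}

```text
t: 2.65
tool_pos: [0.5513, -0.0609, 0.2735]
orientation: [-3.137, 0.159, 0.005]
force: [-0.4, -0.5, 0.5]
opening: 0.0482
```

```bash
python3 - <<'E'
from h import *
print(rel([.5535,-.058,.263]),robot.read_state()['tool_pos'])
E
```

```text
[ 1.96298441 -3.07922412 10.46754764] [ 0.55126886 -0.06087052  0.27347314]
```

>>> {"name": "apply_moves", "arguments": {"deltas": [[45,[1,-2,5],0],[45,[0,0,5],0],[45,[0,0,0],0],[45,[0,0,0],0]]}}

```text
t: 3.15
tool_pos: [0.5536, -0.0585, 0.2652]
orientation: [3.138, -0.157, 0.001]
force: [0.1, -0.4, -0.3]
opening: 0.0452
```

```bash
python3 - <<'E'
from h import *
print(rel([.5535,-.058,.263]),robot.read_state()['tool_pos'],robot.read_state()['force'])
c=viewer.get_calibration('wrist'); np.savez('cal_w2',**c)
w=snap('wrist','w2.png'); s=snap('side','s2.png')
cv2.imwrite('pics/m2.png',np.vstack([cv2.resize(w[150:430,100:540],(660,420)),cv2.resize(s[170:290,225:445],(330,180))[:, :].repeat(2,1)[:180]]))
E
```

```text
[-0.14717341 -0.46462544  2.18437007] [ 0.55359868 -0.0584767   0.2651845 ] [ 0.14420516 -0.42794752 -0.28059791]
```

View pics/m2.png

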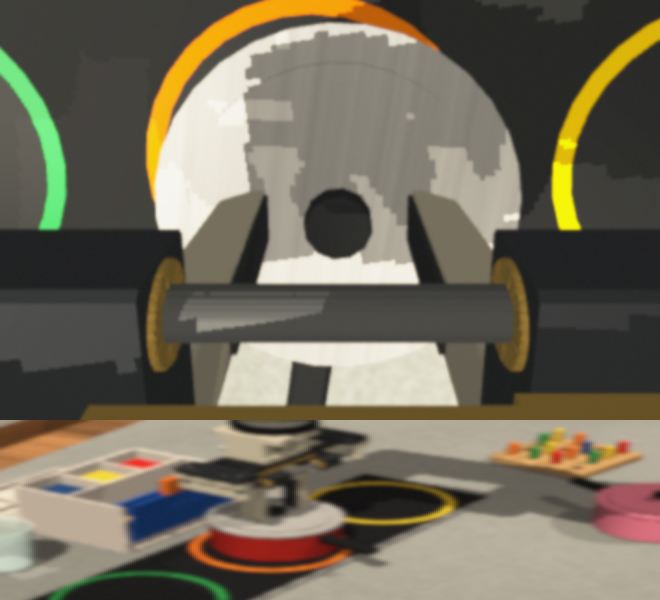

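The fingers straddle the knob (montage 337,222), centred between them, with the tips about 6 mm above the lid. I'll close.

>>> {"name": "apply_moves", "arguments": {"deltas": [[15,[0,0,0],0],[15,[0,0,0],0],[15,[0,0,0],0],[15,[0,0,0],0],[15,[0,0,0],0]], "grip_force": 15}}

```text
t: 3.88
tool_pos: [0.5534, -0.0585, 0.2648]
orientation: [3.138, -0.157, -0.0]
force: [0.2, -0.7, 0.5]
opening: 0.0214
```

```bash
python3 - <<'E'
from h import *
s=robot.read_state();print(s['opening'],s['tool_pos'],s['force'],rel([.570,.137,.265]))
E
```

```text
0.021411998538933677 [ 0.55341292 -0.05853507  0.26475119] [ 0.21361784 -0.70239993  0.5250345 ] [  -3.0653832  -196.213388     -0.26160433]
```

>>> {"name": "apply_moves", "arguments": {"deltas": [[15,[0,-3,0],0],[15,[0,-6,0],0],[15,[0,-8,0],0],[15,[0,-8,0],0],[15,[0,-8,0],0]]}}

```text
t: 4.5
tool_pos: [0.5568, -0.025, 0.2647]
orientation: [3.138, -0.157, -0.0]
force: [-0.2, -3.1, -0.2]
opening: 0.0212
```

>>> {"name": "apply_moves", "arguments": {"deltas": [[15,[0,-8,0],0],[15,[0,-8,0],0],[15,[0,-8,0],0],[15,[0,-8,0],0],[15,[0,-8,0],0]]}}

```text
t: 5.12
tool_pos: [0.5608, 0.0147, 0.2648]
orientation: [3.138, -0.157, -0.0]
force: [-1.2, -2.9, 0.3]
opening: 0.0213
```

>>> {"name": "apply_moves", "arguments": {"deltas": [[15,[-1,-8,0],0],[15,[0,-8,0],0],[15,[-1,-8,0],0],[15,[0,-8,0],0],[15,[-1,-8,0],0]]}}

```text
t: 5.75
tool_pos: [0.5618, 0.0548, 0.2648]
orientation: [-3.138, 0.157, -0.0]
force: [0.7, -3.6, 0.2]
opening: 0.0215
```

>>> {"name": "apply_moves", "arguments": {"deltas": [[15,[0,-8,0],0],[15,[0,-8,0],0],[15,[0,-8,0],0],[15,[0,-8,0],0],[15,[0,-8,0],0]]}}

```text
t: 6.38
tool_pos: [0.5658, 0.0946, 0.2648]
orientation: [3.138, -0.157, 0.0]
force: [-0.9, -3.9, 1.5]
opening: 0.0218
```

```bash
python3 - <<'E'
from h import *
s=robot.read_state();print(s['opening'],s['tool_pos'],s['force'],rel([.570,.137,.265]))
snap('side','s3.png');print(rel([.570,.137,.265]))
E
```

```text
0.021755329172255318 [0.56581138 0.09455911 0.26478423] [-0.87871405 -3.89923867  1.49331064] [ -0.07875261 -42.64699961  -0.217094  ]
[ 3.05359020e-02 -4.17925309e+01 -2.37044136e-01]
```

>>> {"name": "apply_moves", "arguments": {"deltas": [[15,[0,-8,0],0],[15,[0,-8,0],0],[15,[0,-8,0],0],[15,[0,-8,0],0],[15,[0,-6,0],0]]}}

```text
t: 7.05
tool_pos: [0.5696, 0.1324, 0.2648]
orientation: [3.138, -0.157, 0.0]
force: [-0.7, -4.1, 2.1]
opening: 0.0216
```

>>> {"name": "apply_moves", "arguments": {"deltas": [[15,[0,-3,0],0],[15,[0,0,0],0],[15,[0,0,0],0]]}}

```text
t: 7.42
tool_pos: [0.5698, 0.1352, 0.2648]
orientation: [-3.136, 0.157, -0.0]
force: [-0.2, 1.9, 0.5]
opening: 0.0215
```

```bash
python3 - <<'E'
from h import *
s=robot.read_state();print(s['opening'],s['tool_pos'],s['force'],rel([.570,.137,.265]))
E
```

```text
0.021456569162814094 [0.56982799 0.13524405 0.26475844] [-0.20978049  1.94241543  0.50018852] [-0.00445603 -1.76463292 -0.23945006]
```

Slight nudge to finish, then release gently, rise and check from above.

>>> {"name": "apply_moves", "arguments": {"deltas": [[15,[0,-2,0],0],[15,[0,0,0],0],[50,[0,0,0],0],[50,[0,0,0],0],[50,[0,0,0],0]]}}

```text
t: 8.05
tool_pos: [0.57, 0.137, 0.2646]
orientation: [-3.137, 0.157, 0.0]
force: [-1.1, 0.9, 0.6]
opening: 0.0463
```

>>> {"name": "apply_moves", "arguments": {"deltas": [[50,[0,0,-10],0],[50,[0,0,-30],0],[50,[0,0,-40],0],[50,[0,0,-40],0],[50,[0,0,-20],0]]}}

```text
t: 8.68
tool_pos: [0.5705, 0.1369, 0.4083]
orientation: [-3.137, 0.157, -0.007]
force: [0.8, -1.0, 0.9]
opening: 0.0498
```

```bash
python3 - <<'E'
from h import *
s=robot.read_state();print(s['opening'],s['tool_pos'],s['force'])
c=viewer.get_calibration('wrist'); np.savez('cal_w3',**c); w=snap('wrist','w3.png'); sd=snap('side','s4.png')
a=cv2.resize(sd[170:320,205:395],(570,450),interpolation=cv2.INTER_CUBIC)
cv2.imwrite('pics/w3v.png',w)
E
```

```text
0.04979384571621863 [0.57045026 0.13694861 0.40834269] [ 0.80566885 -0.99747582  0.85687013]
```

View pics/w3v.png

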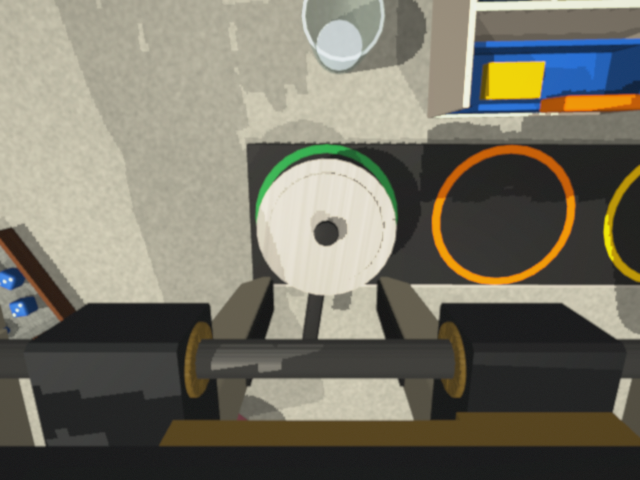

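The pan stands upright on the green ring, with its knob at (326,233), lid edges at columns 257 and 397, and green arc showing behind it up to row 145. I'll check centring numerically and work out the tab approach.

```bash
python3 - <<'E'
from h import *
c=dict(np.load('cal_w3.npz')); im=cv2.imread('pics/w3.png'); hsv=cv2.cvtColor(im,cv2.COLOR_BGR2HSV)
for n,(a,b),x0,x1 in(('green',(50,85),245,405),('orange',(8,20),420,585)):
    m=cv2.inRange(hsv,(a,100,50),(b,255,255)); m[:,:x0]=0;m[:,x1:]=0;m[:138]=0;m[290:]=0
    v,u=np.where(m>0); P=np.array([back(c,uu,vv,.012)[:2] for uu,vv in zip(u,v)])
    if n=='green': # outer edge per column
        P=np.array([back(c,uu,v[u==uu].min(),.012)[:2] for uu in np.unique(u)])
        from scipy.optimize import least_squares
        r=least_squares(lambda q:np.hypot(*(P-q).T)-.074,[.57,.137],loss='soft_l1',f_scale=.001); print('green outer',r.x,np.sqrt((r.fun**2).mean()))
    else:
        s=np.linalg.lstsq(np.c_[2*P,np.ones(len(P))],(P**2).sum(1),rcond=None)[0]; print(n,s[:2],np.sqrt(s[2]+s[:2]@s[:2]))
m=cv2.inRange(hsv,(0,0,120),(40,60,255)); m[:150]=0;m[300:]=0;m[:,:252]=0;m[:,:]=m; m[:,402:]=0
print('knob',back(c,326,233,.0855)); 
for q in((256,224),(397,224),(326,156),(327,297)): print('lid',back(c,*q,.073))
E
```

```text
green outer [0.57077836 0.13682734] 0.00037087517942386287
orange [ 0.55182506 -0.04729588] 0.07021457373810311
knob [0.57057646 0.13703909 0.0855    ]
lid [0.58189111 0.19804139 0.073     ]
lid [0.56965865 0.0741271  0.073     ]
lid [0.63400475 0.13078936 0.073     ]
lid [0.50681584 0.14234573 0.073     ]
```

The pan centre agrees with the ring to under 1 mm. Next I go above the space behind the tab with the fingers closed.

>>> {"name": "apply_moves", "arguments": {"deltas": [[0,[10,20,0],0],[0,[20,26,0],0],[0,[20,26,0],0],[0,[20,26,0],0],[0,[20,26,0],0]]}}

```text
t: 9.4
tool_pos: [0.6474, 0.002, 0.4016]
orientation: [3.137, -0.158, -0.007]
force: [0.0, -0.8, 0.3]
opening: 0.0045
```

>>> {"name": "apply_moves", "arguments": {"deltas": [[0,[20,26,0],0],[0,[20,26,0],0],[0,[4,11,0],0],[0,[0,0,0],0],[0,[0,0,0],0]]}}

```text
t: 10.02
tool_pos: [0.6843, -0.062, 0.4042]
orientation: [-3.137, 0.156, 0.002]
force: [-0.5, 0.2, 0.0]
opening: 0.0005
```

```bash
python3 - <<'E'
from h import *
s=robot.read_state();print(s['opening'],s['tool_pos'],s['orientation'],s['force'],rel([.685,-.063,.292]))
E
```

```text
0.0004761000199036063 [ 0.68426272 -0.06198459  0.40417783] [-3.13722039e+00  1.56483575e-01  1.60507023e-03] [-0.48393036  0.19038633  0.04701405] [  0.95179817   0.98412767 112.17649397]
```

>>> {"name": "apply_moves", "arguments": {"deltas": [[0,[0,1,25],0],[0,[0,0,30],0],[0,[0,0,25],0],[0,[0,0,0],0],[0,[0,0,0],0]]}}

```text
t: 10.65
tool_pos: [0.6848, -0.063, 0.3262]
orientation: [3.138, -0.156, 0.002]
force: [0.2, -0.4, 0.3]
opening: 0.0003
```

```bash
python3 - <<'E'
from h import *
s=robot.read_state();print(s['opening'],s['tool_pos'],s['force'])
sd=snap('side','s5.png'); w=snap('wrist','w5.png')
a=cv2.resize(sd[150:280,190:340],(450,390),interpolation=cv2.INTER_CUBIC)
cv2.imwrite('pics/m5.png',np.hstack([a,cv2.resize(w[0:390,145:495],(350,390))]))
E
```

```text
0.00033265836778527055 [ 0.6847592  -0.06297176  0.32624506] [ 0.21899351 -0.44923758  0.27470691]
```

View pics/m5.png

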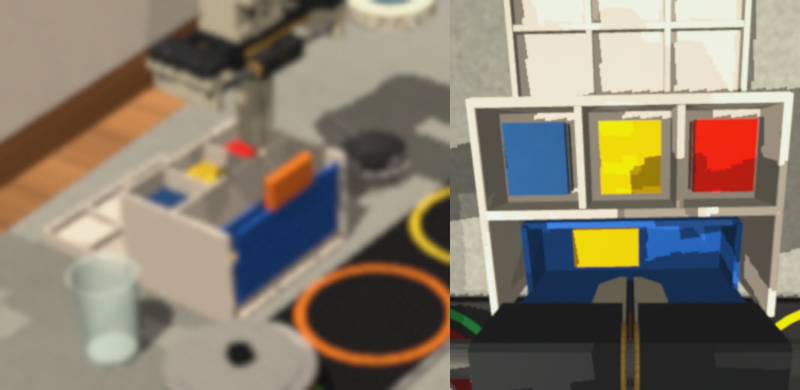

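The closed fingertips are over the bay between the tab and the wall, all clear. I descend behind the tab and pull.

>>> {"name": "apply_moves", "arguments": {"deltas": [[0,[0,0,12],0],[0,[0,0,12],0],[0,[0,0,7],0],[0,[0,0,0],0],[0,[0,0,0],0]]}}

```text
t: 11.38
tool_pos: [0.6847, -0.0637, 0.2939]
orientation: [3.138, -0.157, 0.0]
force: [0.7, -0.1, 0.1]
opening: 0.0003
```

>>> {"name": "apply_moves", "arguments": {"deltas": [[0,[-6,0,0],0],[0,[-6,0,0],0],[0,[-6,0,0],0],[0,[-6,0,0],0],[0,[-6,0,0.0005],0]]}}

```text
t: 12.0
tool_pos: [0.6544, -0.0606, 0.2939]
orientation: [3.138, -0.157, 0.001]
force: [0.7, 0.2, -0.2]
opening: 0.0004
```

>>> {"name": "apply_moves", "arguments": {"deltas": [[0,[-5,0,0.5],0],[0,[-5,0,1],0],[0,[-5.5,0,1.5],0],[0,[-5.5,0,1.5],0],[0,[-5.5,0,2],0]]}}

```text
t: 12.62
tool_pos: [0.628, -0.058, 0.2871]
orientation: [-3.138, 0.157, -0.0]
force: [1.7, -0.8, 0.1]
opening: 0.0007
```

```bash
python3 - <<'E'
from h import *
s=robot.read_state();print(s['tool_pos'],s['force'])
d=s['tool_pos']-[.655,-.060,.186]; print('x from hinge',1000*(d[0]*.995-d[1]*.1),'tip z',1000*d[2])
E
```

```text
[ 0.62800479 -0.05795675  0.28714585] [ 1.71280675 -0.75553503  0.13454137]
x from hinge -27.064557929449784 tip z 101.14584636048296
```

>>> {"name": "apply_moves", "arguments": {"deltas": [[0,[-5,0,2],0],[0,[-5,0,2.5],0],[0,[-5,0,2.5],0],[0,[-4.5,0,3],0],[0,[-5,0,3.5],0]]}}

```text
t: 13.25
tool_pos: [0.6037, -0.0555, 0.2736]
orientation: [-3.138, 0.157, -0.0]
force: [0.1, -0.2, 0.1]
opening: 0.0002
```

>>> {"name": "apply_moves", "arguments": {"deltas": [[0,[-4,0,4],0],[0,[-4,0,4],0],[0,[-3,0,4],0],[0,[-3,0,4],0],[0,[0,0,0],0]]}}

```text
t: 13.88
tool_pos: [0.5902, -0.0542, 0.2581]
orientation: [3.137, -0.157, 0.002]
force: [0.3, -0.3, 2.5]
opening: 0.0001
```

```bash
python3 - <<'E'
from h import *
s=robot.read_state();print(s['tool_pos'],s['force'])
d=s['tool_pos']-[.655,-.060,.186]; print('x from hinge',1000*(d[0]*.995-d[1]*.1),'tip z',1000*d[2])
E
```

```text
[ 0.5901788  -0.05420047  0.2581453 ] [ 0.34891519 -0.25497678  2.52693353]
x from hinge -65.07704486759964 tip z 72.14529517222729
```

>>> {"name": "apply_moves", "arguments": {"deltas": [[0,[-1,0,2],0],[0,[-1,0,2],0],[0,[0,0,0],0]]}}

```text
t: 14.25
tool_pos: [0.5898, -0.0542, 0.257]
orientation: [3.137, -0.157, 0.01]
force: [2.2, -0.3, 14.1]
opening: 0.0005
```

>>> {"name": "apply_moves", "arguments": {"deltas": [[0,[0,0,1.5],0],[0,[0,0,0],0]]}}

```text
t: 14.5
tool_pos: [0.5901, -0.0543, 0.2565]
orientation: [3.137, -0.157, 0.012]
force: [-0.2, 0.4, 20.7]
opening: 0.0004
```

The push now meets a hard stop: the force climbs to 21 N with almost no travel. I retreat straight up and away, then check.

>>> {"name": "apply_moves", "arguments": {"deltas": [[0,[0,0,-10],0],[0,[0,0,-25],0],[0,[0,0,-40],0],[0,[0,0,-40],0],[0,[0,0,-40],0]]}}

```text
t: 15.12
tool_pos: [0.5876, -0.0538, 0.4077]
orientation: [-3.137, 0.157, 0.003]
force: [1.7, -0.1, 0.7]
opening: 0.0001
```

>>> {"name": "apply_moves", "arguments": {"deltas": [[0,[-30,0,0],0],[0,[-40,0,0],0],[0,[-40,0,0],0],[0,[0,0,0],0],[0,[0,0,0],0]]}}

```text
t: 15.75
tool_pos: [0.4788, -0.0429, 0.4073]
orientation: [-3.138, 0.157, -0.001]
force: [-0.2, -0.5, 0.4]
opening: 0.0005
```

```bash
python3 - <<'E'
from h import *
s=robot.read_state();print(s['t'],s['tool_pos'],s['force'])
c=viewer.get_calibration('wrist'); np.savez('cal_w6',**c); w=snap('wrist','w6.png'); sd=snap('side','s6.png'); sc=snap('scene','sc6.png')
a=cv2.resize(sd[140:320,190:400],(420,360),interpolation=cv2.INTER_CUBIC)
b=cv2.resize(sc[220:360,190:400],(380,253),interpolation=cv2.INTER_CUBIC)
o=np.zeros((360+240,800,3),np.uint8); o[:360,:420]=a; o[:253,420:]=b; o[360:,:]=cv2.resize(w[:240,:],(640,240))[:, :].copy().__class__(0) if False else 0
o[360:600,:640]=w[:240]
cv2.imwrite('pics/m6.png',o)
E
```

```text
15.75 [ 0.47880071 -0.04293008  0.40727426] [-0.17500625 -0.54931522  0.41941875]
```

View pics/m6.png

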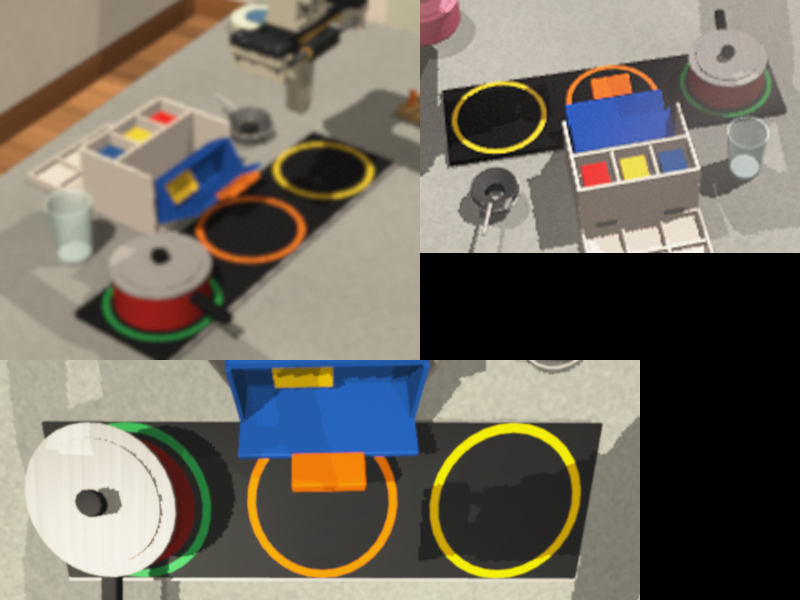

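The bin is tilted out, with the tab's top edge at wrist (292–366,130), and the pan is on the green ring with its knob at (91,143). One numeric check of the bin angle and the pan.

```bash
python3 - <<'E'
from h import *
c=dict(np.load('cal_w6.npz')); h=np.array([.655,-.060,.018]); ux=np.array([.995,-.1,0]); z=np.array([0,0,1.])
for th in(.8,.9,.95,1.0,1.05):
    e=-np.sin(th)*ux+np.cos(th)*z; n=np.cos(th)*ux+np.sin(th)*z
    print(th,'rear top',np.round(proj(c,h+.112*e+.005*n),1),'front top',np.round(proj(c,h+.112*e-.005*n),1),'tab base rear',np.round(proj(c,h+.080*e+.005*n),1),'panel top',np.round(proj(c,h+.08*e+.0025*n),1))
print('knob',back(c,91,143,.0855))
E
```

```text
0.8 rear top [325.1 104.9] front top [325.1 115.6] tab base rear [325.2  77. ] panel top [325.2  79.8]
0.9 rear top [325.1 116.8] front top [325.1 125.8] tab base rear [325.2  85.9] panel top [325.2  88.4]
0.95 rear top [325.1 122. ] front top [325.1 130.2] tab base rear [325.2  89.9] panel top [325.2  92.2]
1.0 rear top [325.1 126.8] front top [325.1 134.2] tab base rear [325.1  93.7] panel top [325.1  95.8]
1.05 rear top [325.1 131.1] front top [325.1 137.7] tab base rear [325.1  97.2] panel top [325.1  99.1]
knob [0.569928  0.1366896 0.0855   ]
```

```bash
python3 -c "
from h import *
print(order.close_job())"
```

```text
the job is handed in; nothing more can be done
None
```

The pan is centred on the green ring and the blue bin is fully open. I handed the job in at about 16 s of the 58 s allowed.

- **Pan:** I gripped the red pan by its lid knob and slid it about 196 mm along the plate. The gripper's height stayed within 1 mm, and the pan stands upright. My last check put its centre within about 1 mm of the ring's centre.
- **Bin:** I hooked the orange tab from behind with closed fingers and swung it out until it met a hard stop at about 21 N. In the last image the panel edge and tab base sit where a 1.0 rad opening would put them. The tab's top edge fits about 0.95–1.05 rad.
- **Everything else:** the cup and strainer look undisturbed in the last images. The peg board and dice tray were outside those crops, but the arm never went near them. The gripper was clear and touching nothing at hand-in.

No check failed. The measurements differed only slightly: the cameras disagreed by up to 2 mm on the green ring's position. My estimate of the bin angle depends on a hinge position good to a few millimetres.

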